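# Line up a goods shed with the station platform by straightedge

### The job

On the model railway, lay the ribbed steel straightedge flat on the baseboard and flush against the platform's track-side edge, with about half its length along the platform and half sticking out past the platform's square end. Then stand the loose goods shed beyond that end, about 25 mm from it, with its door wall (the side with the two skylights) flush against the sticking-out half, so that shed and platform stand in one line. Leave the straightedge flush against both, and leave the wagon, the water tower, the silo and the coal bunker where they stand.

Things in the scene. Friction and masses are not known exactly. Their poses are not given: they have to be found in the camera images.
- platform: Fixed pale model platform 60 (x) x 140 (y) x 15 mm high, 50 mm ramp past its +y end, shelter on top (x 20-61, y 44-126 mm) 52 mm above the board. Origin: board-level corner of track-side edge (upright face x=0, facing -x, roughly to the robot) and square end (face y=0); platform fills x 0-60, y 0-140 mm. The shed belongs at x 0-60 mm, negative y. Track at x=-115 mm is flat, seen only.
- straightedge: Loose steel straightedge: flat bar 40 mm wide (x), 200 mm long (y), 6 mm thick, with an upright grip rib along the middle of its top, 10 mm thick (x), 120 mm long (y), its top 40 mm above the underside. Symmetric: either long edge may go to the platform. About 0.8 kg. Origin: centre of its underside, z up.
- shed: Loose plank model shed, walls 60 (x) x 90 (y) mm, 50 mm high; gable roof, ridge along y 75 mm up, 5 mm eaves; on the ridge an upright ventilator to grip, 14 mm thick (x), 60 mm long (y), top 100 mm above the base. Door wall is its -x wall (dark door, two black skylights above it), at first roughly facing the robot. About 0.25 kg. Origin: centre of its underside, z up.
- shed_front (a point): Middle of the lower edge of the shed's door wall (30 mm to -x of the shed's origin); axes as the shed.
- boxcar: Bystander: loose dull red goods wagon, 34 mm (x) by 114 mm (y), 51 mm high, standing along the dummy track. Origin: centre of its underside.
- water_tower: Bystander: loose model water tower, round, 58 mm across, 149 mm high, wooden tank on four legs. Origin: centre of its underside.
- silo: Bystander: loose upright metal silo, 60 mm across (its ladder stands out 3 mm more), 130 mm high. Origin: centre of its underside.
- coal_bunker: Bystander: loose small plank coal bunker filled with black lumps, 40 mm (x) by 50 mm (y), 32 mm high. Origin: centre of its underside.
Things that resemble listed ones, but are neither listed nor needed, are in the scene too. Several things look just like the shed: the one meant starts farthest from the robot's base.

How it is judged:
By the outcome, as a careful person would: the job done as asked, in the order asked, and still so for the second after the job is handed in, with the robot touching nothing.
It also fails if it takes over 64 s, if anything falls off the work surface, if the arm or the gripper's body presses on something with over 40 N, if the wrist force passes 120 N, or if a joint passes its speed limit or range.

### The arm

A 6-joint arm with a two-finger parallel gripper is mounted at the origin on the work surface. World frame = base frame: x ahead of the robot, y to its left, z up, the work surface at z = 0. Lengths are in m, angles in rad, forces in N, time in s.
With the tool pointing down it reaches from about 0.3 to 0.85 m from the base axis. Payload 5.4 kg.
Tool frame: the origin (TCP) lies at the very end of the fingers, on their centre line; the grasp point (between the pads) lies 19 mm behind it (r.grasp_offset is the z of the grasp point in the tool frame, in m); z points along the fingers, y is the line along which they close (so a half turn about z gives the same grasp; the last joint's range is limited). The gripper opens to 85 mm and grips with 20 to 120 N. Pads are 22 mm wide; open, the fingers measure 114 mm over their backs; the gripper's body (76 mm by 85 mm) begins 54 mm behind the grasp point. The pads swing forward as they close: fully open they stand 13 mm farther back than shut.
Start: joints at [0.901, 0.158, 1.597, -0, 1.386, -0.21], TCP at [0.255, 0.515, 0.231] pointing down, gripper open.
Joint ranges: [-2.91, 2.91], [-0.94, 2.29], [0.18, 2.7], [-1.29, 4.43], [0.17, 2.64], [-3, 3]. Speed limits (rad/s): [2.57, 2.57, 3.14, 3.14, 3.14, 3.14].

### API

Orientations are given as a rotation vector (axis times angle).
In Python, from plant import telemetry, optics, r gives the robot as it stands.
- The arm moves only by the tool jog_arm, never from a script. Its arguments are lists of equal length, an entry for each row: "delta_pos": the shift along the tool's x, y, z in units of 40 mm (1.0 is 40 mm), a list of three; "dr": the turn, a rotation vector about the tool's x, y, z in units of 45 degrees (1.0 is 45 degrees), a list of three; "fingers": the opening, from 0 (shut) to 1 (fully open). In form: {"delta_pos": [[x, y, z], ...], "dr": [[ax, ay, az], ...], "fingers": [fingers, ...]}. A call has 1 to 10 rows; each row shifts and turns the commanded pose from where the row before left it, along the tool's axes as they then stand; what a row does not reach is not made up. A row lasts 1/12 s, in which the tool goes at most 41.7 mm and 7.16 degrees, less where a joint would pass 70% of its speed; a pose out of reach is approached as far as the arm can. A call with a number of a shift or a turn outside -1 to 1 is refused whole. A call with a gripper value outside its range is refused whole. The fingers move at their own pace and stop on an object; "squeeze" is the grip in N (left out, the last holds). Time passes only in rows, so rows that do not move let the fingers close. It gives the time, the measured TCP pose, the force, the opening and the grip force at its end, in the units of the state.
- telemetry.get_obs(): the state, without advancing time (a new reading comes with each control period).
- optics.get_image(name): name is "scene" or "top" or "wrist"; returns (picture, depth): 384x512x3 uint8, blue, green, red; 384x512 float32, m along the optical axis (not along the pixel's ray), 0 where there is no reading.
- optics.camera_info(name): a dict with "vertical_fov" (degrees; the focal length in pixels is half the picture's height over the tangent of half this angle, whatever the lens; pixels are square), "cx", "cy" (the principal point, pixels), "rvec" (rotation vector, rad) and "tvec" (3), from world to camera coordinates, as OpenCV has them. Camera axes: x right, y down, z forward; pixel columns grow to the right and rows downward; lengths in m; the calibration is good to about 2 mm. A picture is of the moment at which its call begins: read the wrist's pose just before it. camera_info takes no time and is no camera call; for the wrist camera it gives the pose at the moment of the call.
- r.job_done(): hands the job in; it is judged then, once.
The state is a dict: "t": time; "joint_pos": joint angles; "qvel": joint speeds; "joint_torque": joint torques, N m; "eef_pos": TCP position; "ee_rot": TCP orientation; "contact_force": force on the tool from outside, world axes, zero at the start; "wrist_torque": the same for the moment, N m; "width": opening from 0.0 (shut) to 1.0 (fully open); "gripper_force": force on a finger pad.
Only numpy, scipy, OpenCV 4.12 (cv2) and the standard library are available. Lean on these libraries where they do the work, as an engineer would, in place of code of your own. Each camera call takes 0.05 s, during which the arm holds its last target. There are 200 camera calls.

## Working session

There is one attempt and no reset: what is moved stays moved. The work goes in short steps, Python scripts to look and compute and a tool call to move; the robot and the scene stay as the last step left them, time stands still between calls to the robot, and variables do not carry over. Pictures are saved under pics/ and viewed, at most 10 in all, crops included, and the job is handed in when it is done.

Besides the shell and the picture viewer there is one more tool, called after ">>>" as name(argument=value, ...), one argument or row to a line, values as JSON. jog_arm: Moves the arm, as the interface text tells. Its arguments: {"type":"object","properties":{"delta_pos":{"type":"array"},"dr":{"type":"array"},"fingers":{"type":"array"},"squeeze":{"type":"number"}},"required":["delta_pos","dr","fingers"]}

```bash
ls; mkdir -p pics
cat > h.py <<'E'
import numpy as np, cv2
from scipy.spatial.transform import Rotation as R
from plant import telemetry, optics, r
def cam(n):
    c=optics.camera_info(n); f=192/np.tan(np.radians(c['vertical_fov'])/2)
    K=np.array([[f,0,c['cx']],[0,f,c['cy']],[0,0,1]]); Rm=R.from_rotvec(np.array(c['rvec']).ravel()).as_matrix()
    return c,K,Rm,np.array(c['tvec']).ravel()
def ray(C,uv,z):
    c,K,Rm,t=C; uv=np.atleast_2d(np.array(uv,float)); d=np.c_[uv,np.ones(len(uv))]@np.linalg.inv(K).T
    d=d@Rm; o=-Rm.T@t; s=(z-o[2])/d[:,2]; return o+s[:,None]*d
def cloud(C,dep):
    c,K,Rm,t=C; v,u=np.mgrid[:384,:512]; p=np.stack([u,v,np.ones_like(u)],-1)@np.linalg.inv(K).T*dep[...,None]
    return (p-t)@Rm
def proj(C,P):
    c,K,Rm,t=C; q=(np.atleast_2d(P)@Rm.T+t)@K.T; return q[:,:2]/q[:,2:]
E
python3 - <<'E'
from h import *
for n in['top','scene']:
    im,d=optics.get_image(n); cv2.imwrite(f'pics/{n}0.png',cv2.resize(im,(768,576),interpolation=cv2.INTER_CUBIC)); np.savez(f'{n}0.npz',im=im,d=d)
    print(n,optics.camera_info(n))
print(telemetry.get_obs(), r.grasp_offset)
E
```

```text
pics
top {'vertical_fov': 44.73095317116742, 'cx': 256.37498819516014, 'cy': 189.6753758605695, 'rvec': array([ 2.19493952, -2.1657127 ,  0.13067134]), 'tvec': array([-0.03029721,  0.49260724,  1.46601099])}
scene {'vertical_fov': 54.43910425097379, 'cx': 247.60689900621665, 'cy': 189.7423669767775, 'rvec': array([ 1.52972701,  1.74457232, -0.95799166]), 'tvec': array([ 0.06625423, -0.23465917,  1.60211923])}
{'t': 0.1, 'joint_pos': array([ 9.00876041e-01,  1.59022160e-01,  1.59813611e+00, -1.10911556e-05,
        1.38617621e+00, -2.10104108e-01]), 'qvel': array([-0.00049927, -0.00013263, -0.00252203,  0.00156963, -0.00165981,
       -0.00053812]), 'joint_torque': array([-6.43314725e-04, -3.96988249e+01, -3.32337356e+01, -2.88943138e-04,
        4.18151540e-03,  8.29729117e-06]), 'eef_pos': array([0.25485114, 0.51482531, 0.23038012]), 'ee_rot': array([-7.15761187e-01, -3.05821598e+00,  2.48213866e-03]), 'contact_force': array([-0.05870038,  0.19028366, -0.5349356 ]), 'wrist_torque': array([ 0.03736285,  0.02294983, -0.05094039]), 'gripper_force': 0.0, 'width': 0.9976573954816388} -0.0187
```

View pics/top0.png

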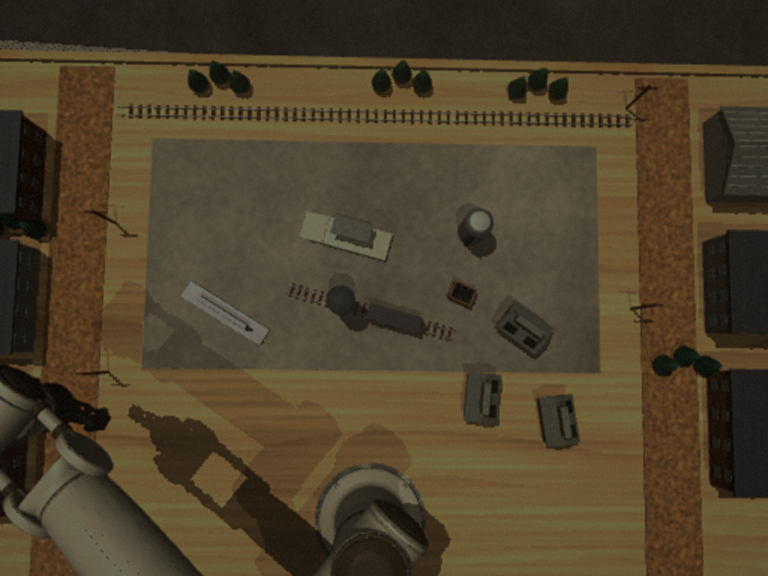

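View pics/scene0.png

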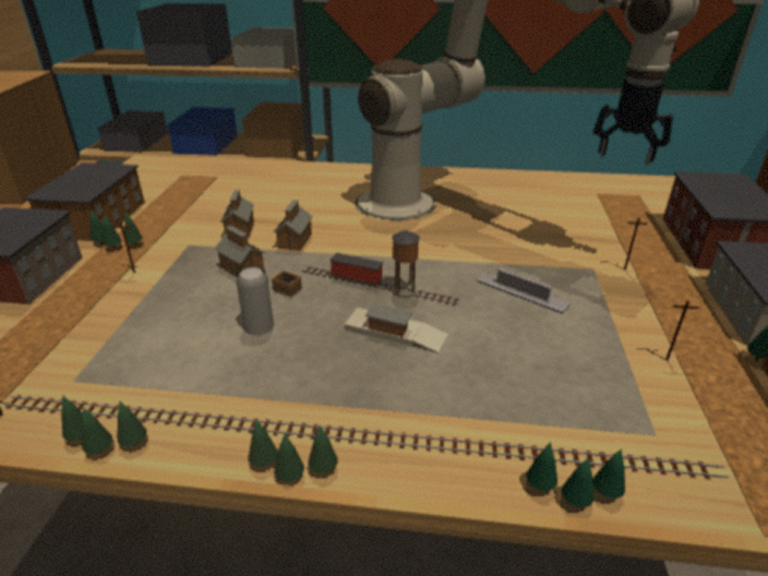

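The top view shows, in 768 px coordinates: the straightedge at (225,312), the platform at (346,237) with its square end on the right, and the silo at (477,225). The bunker is at (462,293), the tower at (340,298) and the wagon at (395,319). The shed meant, farthest from the base, is at (523,328), with its skylights facing the lower left. The two sheds nearer the robot are decoys.

```bash
cat > m1.py <<'E'
from h import *
C=cam('top'); z=np.load('top0.npz'); im=z['im'];d=z['d'];P=cloud(C,d)
print('cam', -C[2].T@C[3])
hsv=cv2.cvtColor(im,cv2.COLOR_BGR2HSV)
# height blobs within the board
def blobs(mask,name,zz):
    n,l,s,c=cv2.connectedComponentsWithStats(mask.astype(np.uint8))
    for i in range(1,n):
        if s[i,4]>15:
            pts=np.argwhere(l==i)[:,::-1]; Q=ray(C,pts,zz)[:,:2]
            rc=cv2.minAreaRect((Q*1000).astype(np.float32))
            print(name,s[i,4],'px',c[i].round(),'mm rect',np.round(rc[0],1),np.round(rc[1],1),round(rc[2],1),'medz',np.round(np.percentile(P[l==i][:,2],[5,50,95])*1000))
h=P[...,2]; box=np.zeros(h.shape,bool); box[90:300,95:400]=1
print('board z',np.median(h[100:130,120:380]))
blobs(box&(h>0.022)&(h<0.3),'h>22',0.04)
blobs(box&(hsv[...,2]>125)&(hsv[...,1]<60),'bright',0.01)
print(hsv[158,205],hsv[208,135],hsv[110,150], hsv[160,250])
E
python3 m1.py
```

```text
cam [0.34543595 0.00621232 1.50778097]
board z 0.0015641310802722715
h>22 406 px [317. 150.] mm rect [ 621.8 -214.1] [61.1 80.6] 45.7 medz [ 39. 119. 131.]
h>22 328 px [234. 152.] mm rect [610.9  48.9] [83.7 42. ] 73.1 medz [47. 52. 57.]
h>22 193 px [308. 195.] mm rect [ 476.8 -187.2] [50.4 41.2] 66.2 medz [23. 29. 36.]
h>22 305 px [227. 200.] mm rect [459.   70.4] [60.  59.8] 0.8 medz [130. 137. 147.]
h>22 134 px [148. 208.] mm rect [430.2 315.9] [122.6  10.5] 59.0 medz [32. 41. 46.]
h>22 715 px [350. 218.] mm rect [ 405.5 -320.6] [104.3  70.2] 54.6 medz [ 51.  64. 101.]
h>22 401 px [263. 212.] mm rect [422.3 -44.2] [114.5  34.6] 74.8 medz [47. 52. 58.]
h>22 735 px [321. 265.] mm rect [ 259.  -229.2] [ 70.3 101.8] 85.2 medz [ 51.  64. 102.]
h>22 752 px [373. 280.] mm rect [ 213.6 -388.9] [103.2  72.6] 8.6 medz [ 49.  64. 101.]
[ 27  61 112] [21 72 81] [22 74 79] [ 24  69 111]
```

```bash
cat >> h.py <<'E'
def plan(pos,head,maxs=30):
    """rows of constant tool-frame shift+turn to bring TCP to pos with tool y at heading (deg)"""
    o=telemetry.get_obs(); Rt=R.from_rotvec(o['ee_rot']); p=np.array(o['eef_pos'])
    hr=np.radians(head); y=np.array([np.cos(hr),np.sin(hr),0]); zz=np.array([0,0,-1.]); G=R.from_matrix(np.c_[np.cross(y,zz),y,zz])
    w=(Rt.inv()*G).as_rotvec(); dp=np.array(pos)-p
    n=int(max(1,np.ceil(np.degrees(np.linalg.norm(w))/6.9),np.ceil(np.linalg.norm(dp)*1000/maxs)))
    S=sum((Rt*R.from_rotvec(w*k/n)).as_matrix() for k in range(n)); v=np.linalg.solve(S,dp)
    print('rows',n,'delta_pos',(v/.04).round(3),'dr',(np.degrees(w)/n/45).round(4))
def axes(psi):
    a=np.radians(psi); return np.array([np.cos(a),np.sin(a)]),np.array([-np.sin(a),np.cos(a)])
E
cat > m2.py <<'E'
from h import *
C=cam('top'); z=np.load('top0.npz'); im=z['im'];d=z['d'];P=cloud(C,d)
sub=np.zeros((384,512),bool); sub[135:180,195:268]=1
h=P[...,2]; m=sub&(h>0.011)&(h<0.02)
print('plat top z',np.median(h[m]),m.sum())
rib=np.zeros((384,512),bool); rib[180:235,115:185]=1
Q=ray(C,np.argwhere(sub&(h>0.009))[:,::-1],0.015)[:,:2]*1000
# rear/front edge lines of the flat platform: fit angle using hull extreme lines
for psi in (-12,-13,-14,-15,-16,-17,-18):
    x,y=axes(psi); a=Q@x; b=Q@y; s=np.arange(b.min()+2,b.min()+130,2.5)
    fr=np.array([[q,np.min(a[abs(b-q)<1.5])] for q in s if (abs(b-q)<1.5).any()])
    k=np.polyfit(fr[:,0],fr[:,1],1); print(psi,'slope deg',np.degrees(np.arctan(k[0])).round(2),'front',np.median(fr[:,1]).round(1),'ymin',b.min().round(1),'origin',(np.median(fr[:,1])*x+b.min()*y).round(1))
print('wrist cam',-cam('wrist')[2].T@cam('wrist')[3],cam('wrist')[2][2])
plan([.430,.316,.20],-31)
E
python3 m2.py
```

```text
plat top z 0.015448995086001853 563
-12 slope deg -7.24 front 543.7 ymin 71.1 origin [546.6 -43.5]
-13 slope deg -6.74 front 541.5 ymin 80.7 origin [545.8 -43.2]
-14 slope deg -8.17 front 538.7 ymin 90.2 origin [544.5 -42.8]
-15 slope deg -5.99 front 535.7 ymin 99.7 origin [543.2 -42.3]
-16 slope deg -2.59 front 532.6 ymin 109.2 origin [542.1 -41.9]
-17 slope deg -7.69 front 529.4 ymin 118.6 origin [540.9 -41.3]
-18 slope deg -6.14 front 525.5 ymin 128.1 origin [539.3 -40.6]
wrist cam [0.19474406 0.54568594 0.37221657] [ 0.23481587 -0.11804995 -0.96484492]
rows 14 delta_pos [-0.494  0.196  0.054] dr [-1.000e-04  1.000e-04  1.502e-01]
```

>>> jog_arm(
  delta_pos=[
    [-0.494, 0.196, 0.054],
    [-0.494, 0.196, 0.054],
    [-0.494, 0.196, 0.054],
    [-0.494, 0.196, 0.054],
    [-0.494, 0.196, 0.054],
    [-0.494, 0.196, 0.054],
    [-0.494, 0.196, 0.054],
  ],
  dr=[
    [0, 0, 0.15],
    [0, 0, 0.15],
    [0, 0, 0.15],
    [0, 0, 0.15],
    [0, 0, 0.15],
    [0, 0, 0.15],
    [0, 0, 0.15],
  ],
  fingers=[1, 1, 1, 1, 1, 1, 1],
)

```text
t: 0.68
eef_pos: [0.3871, 0.4535, 0.2154]
ee_rot: [-1.889, -2.51, 0.001]
contact_force: [-0.5, 0.5, 0.7]
width: 0.999
gripper_force: 0.0
```

>>> jog_arm(
  delta_pos=[
    [-0.494, 0.196, 0.054],
    [-0.494, 0.196, 0.054],
    [-0.494, 0.196, 0.054],
    [-0.494, 0.196, 0.054],
    [-0.494, 0.196, 0.054],
    [-0.494, 0.196, 0.054],
    [-0.494, 0.196, 0.054],
    [0, 0, 0],
    [0, 0, 0],
  ],
  dr=[
    [0, 0, 0.15],
    [0, 0, 0.15],
    [0, 0, 0.15],
    [0, 0, 0.15],
    [0, 0, 0.15],
    [0, 0, 0.15],
    [0, 0, 0.15],
    [0, 0, 0],
    [0, 0, 0],
  ],
  fingers=[1, 1, 1, 1, 1, 1, 1, 1, 1],
)

```text
t: 1.43
eef_pos: [0.4304, 0.3158, 0.2006]
ee_rot: [-2.732, -1.55, 0.001]
contact_force: [0.3, 0.4, -0.2]
width: 1.0
gripper_force: 0.0
```

```bash
cat > m3.py <<'E'
from h import *
C=cam('wrist'); im,d=optics.get_image('wrist'); np.savez('w1.npz',im=im,d=d); cv2.imwrite('pics/w1.png',im)
P=cloud(C,d); h=P[...,2]; r0=np.hypot(P[...,0]-.43,P[...,1]-.316)
def rect(m,nm):
    n,l,s,c=cv2.connectedComponentsWithStats(m.astype(np.uint8)); i=1+np.argmax(s[1:,4])
    Q=P[l==i]; rc=cv2.minAreaRect((Q[:,:2]*1000).astype(np.float32)); print(nm,s[i],np.round(rc[0],1),np.round(rc[1],1),round(rc[2],2),'z',np.median(Q[:,2]))
ok=(d>0)&(r0<.15)
print('board',np.median(h[ok]))
rect(ok&(h>.032)&(h<.05),'rib'); rect(ok&(h>.004)&(h<.05),'bar')
o=telemetry.get_obs(); print(o['t'],o['eef_pos'],o['ee_rot'],o['contact_force'])
plan([.430,.316,.018],-31)
E
python3 m3.py
```

```text
board 0.004098552413743732
rib [ 252  114   10  116 1141] [428.4 317.9] [118.9   9.5] 58.83 z 0.03923307028672141
bar [ 238   73   38  177 6146] [428.1 318.1] [199.5  40. ] 58.97 z 0.005536813469575302
1.4833 [0.4305134  0.31651175 0.20089655] [-2.73092944e+00 -1.55203004e+00  2.82746417e-04] [ 0.62356866  0.54978006 -0.31227141]
rows 7 delta_pos [-0.003 -0.     0.653] dr [-0.0001 -0.      0.0007]
```

>>> jog_arm(
  delta_pos=[
    [0, -0.035, 0.65],
    [0, -0.035, 0.65],
    [0, 0, 0.65],
    [0, 0, 0.65],
    [0, 0, 0.65],
    [0, 0, 0.65],
    [0, 0, 0.65],
    [0, 0, 0.02],
    [0, 0, 0],
    [0, 0, 0],
  ],
  dr=[
    [0, 0, 0],
    [0, 0, 0],
    [0, 0, 0],
    [0, 0, 0],
    [0, 0, 0],
    [0, 0, 0],
    [0, 0, 0],
    [0, 0, 0],
    [0, 0, 0],
    [0, 0, 0],
  ],
  fingers=[1, 1, 0.6, 0.5, 0.4, 0.4, 0.4, 0.4, 0.4, 0.3],
  squeeze=80,
)

```text
t: 2.32
eef_pos: [0.4292, 0.3189, 0.0196]
ee_rot: [2.731, 1.552, 0.003]
contact_force: [1.0, 0.9, 0.3]
width: 0.302
gripper_force: 0.0
```

>>> jog_arm(
  delta_pos=[
    [0, 0, 0],
    [0, 0, 0],
    [0, 0, 0],
    [0, 0, 0],
    [0, 0, 0],
    [0, 0, 0],
  ],
  dr=[
    [0, 0, 0],
    [0, 0, 0],
    [0, 0, 0],
    [0, 0, 0],
    [0, 0, 0],
    [0, 0, 0],
  ],
  fingers=[0, 0, 0, 0, 0, 0],
)

```text
t: 2.82
eef_pos: [0.4297, 0.319, 0.0206]
ee_rot: [-2.732, -1.55, -0.006]
contact_force: [-1.4, 1.4, 6.0]
width: 0.095
gripper_force: 80.1
```

>>> jog_arm(
  delta_pos=[
    [0, 0, -0.3],
    [0, 0, -0.7],
    [0, 0, -0.9],
    [0, 0, -0.9],
    [0, 0, -0.9],
    [0, 0, -0.8],
    [0, 0, 0],
    [0, 0, 0],
  ],
  dr=[
    [0, 0, 0],
    [0, 0, 0],
    [0, 0, 0],
    [0, 0, 0],
    [0, 0, 0],
    [0, 0, 0],
    [0, 0, 0],
    [0, 0, 0],
  ],
  fingers=[0, 0, 0, 0, 0, 0, 0, 0],
  squeeze=100,
)

```text
t: 3.48
eef_pos: [0.4288, 0.318, 0.1998]
ee_rot: [2.732, 1.55, 0.005]
contact_force: [0.0, -0.7, -8.4]
width: 0.09
gripper_force: 98.7
```

```bash
python3 -c "
from h import *
plan([.60,-.065,.2],-16)"
```

```text
rows 14 delta_pos [-0.502  0.559 -0.   ] dr [ 0.0002 -0.0002 -0.0236]
```

>>> jog_arm(
  delta_pos=[
    [-0.5, 0.56, 0],
    [-0.5, 0.56, 0],
    [-0.5, 0.56, 0],
    [-0.5, 0.56, 0],
    [-0.5, 0.56, 0],
    [-0.5, 0.56, 0],
    [-0.5, 0.56, 0],
  ],
  dr=[
    [0, 0, -0.0235],
    [0, 0, -0.0235],
    [0, 0, -0.0235],
    [0, 0, -0.0235],
    [0, 0, -0.0235],
    [0, 0, -0.0235],
    [0, 0, -0.0235],
  ],
  fingers=[0, 0, 0, 0, 0, 0, 0],
)

```text
t: 4.07
eef_pos: [0.4995, 0.1197, 0.1942]
ee_rot: [-2.622, -1.723, 0.01]
contact_force: [1.0, -0.2, -8.5]
width: 0.091
gripper_force: 99.0
```

>>> jog_arm(
  delta_pos=[
    [-0.5, 0.56, 0],
    [-0.5, 0.56, 0],
    [-0.5, 0.56, 0],
    [-0.5, 0.56, 0],
    [-0.5, 0.56, 0],
    [-0.5, 0.56, 0],
    [-0.5, 0.56, 0],
    [0, 0, 0],
    [0, 0, 0],
    [0, 0, 0],
  ],
  dr=[
    [0, 0, -0.0235],
    [0, 0, -0.0235],
    [0, 0, -0.0235],
    [0, 0, -0.0235],
    [0, 0, -0.0235],
    [0, 0, -0.0235],
    [0, 0, -0.0235],
    [0, 0, 0],
    [0, 0, 0],
    [0, 0, 0],
  ],
  fingers=[0, 0, 0, 0, 0, 0, 0, 0, 0, 0],
)

```text
t: 4.9
eef_pos: [0.5983, -0.0636, 0.1947]
ee_rot: [-2.505, -1.886, 0.006]
contact_force: [0.8, 0.3, -8.7]
width: 0.087
gripper_force: 99.6
```

Run:
```python
from h import *
o=telemetry.get_obs(); print(o['t'],o['eef_pos'],o['ee_rot'])
C=cam('wrist'); im,d=optics.get_image('wrist'); P=cloud(C,d); np.savez('w2.npz',im=im,d=d,P=P,K=C[1],Rm=C[2],t=C[3]); cv2.imwrite('pics/w2.png',im)
h=P[...,2]; m=(d>0)&(h<.1); print('board',np.median(h[m]))
v=(np.clip(h,0,.1)*2500).astype(np.uint8); cv2.imwrite('pics/w2b.png',np.vstack([im[::1],cv2.cvtColor(v,cv2.COLOR_GRAY2BGR)])[:, :, :][::1])
cv2.imwrite('pics/w2b.png',cv2.resize(np.hstack([im,cv2.cvtColor(v,cv2.COLOR_GRAY2BGR)]),(800,300)))
```

```text
4.9 [ 0.59834177 -0.06359377  0.19472666] [-2.50549645 -1.88563597  0.00578313]
board -0.00024553524469683047
```

View pics/w2b.png

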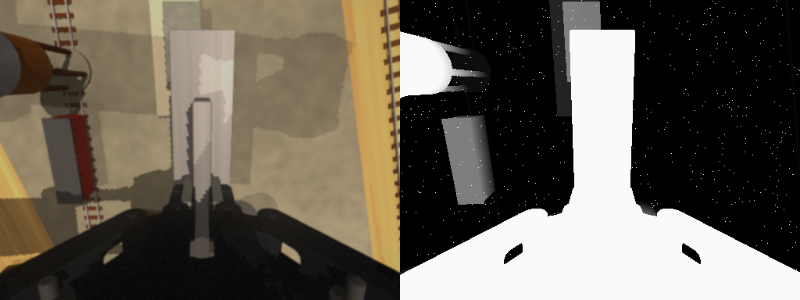

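The wrist view shows the platform's front edge at about column 155 and its square end at row 115 (in the 400 px half). The held bar covers columns 170–235.

```bash
cat > m4.py <<'E'
from h import *
z=np.load('w2.npz'); P=z['P']; d=z['d']; h=P[...,2]
m=(d>0)&(h>.007)&(h<.022); m[:, :195]&=True
n,l,s,c=cv2.connectedComponentsWithStats(m.astype(np.uint8))
i=[k for k in range(1,n) if s[k,4]>300]; print([(list(s[k]),P[l==k][:,2].mean().round(4)) for k in i])
k=max(i,key=lambda k:-abs(s[k,0]-195)); M=l==k
C=(None,z['K'],z['Rm'],z['t'])
# front edge: leftmost pixel of each row ; end edge: lowest pixel of each column
rows=[r for r in range(384) if M[r].sum()>8]; L=np.array([[M[r].argmax()-.5,r] for r in rows])
cols=[q for q in range(512) if M[:,q].sum()>20]; B=np.array([[q,383-M[::-1,q].argmax()+.5] for q in cols])
L=L[3:-4]; B=B[3:-3]
def line(px):
    for _ in range(3):
        Q=ray(C,px,.015)[:,:2]*1000
        vx,vy,x0,y0=cv2.fitLine(Q.astype(np.float32),cv2.DIST_HUBER,0,.01,.01).ravel(); e=abs((Q-[x0,y0])@np.array([-vy,vx])); px=px[e<np.maximum(1.2,2.5*np.median(e))]
    return np.array([vx,vy]),np.array([x0,y0]),np.std((Q-[x0,y0])@np.array([-vy,vx])),len(px)
a=line(L); b=line(B); print('front',a,'end',b)
for q in (a,b): print('angle',np.degrees(np.arctan2(q[0][1],q[0][0])))
A=np.c_[a[0],-b[0]]; s=np.linalg.solve(A,b[1]-a[1]); print('corner',a[1]+s[0]*a[0])
# held bar: long edges
Mb=(d>0)&(h>.165)&(h<.19); print('bar z',np.median(h[Mb])); rc=cv2.minAreaRect((P[Mb][:,:2]*1000).astype(np.float32)); print(rc)
E
python3 m4.py
```

```text
[([np.int32(191), np.int32(0), np.int32(64), np.int32(149), np.int32(2635)], np.float64(0.0143)), ([np.int32(101), np.int32(147), np.int32(21), np.int32(100), np.int32(438)], np.float64(0.0172))]
front (array([0.25464627, 0.9670343 ], dtype=float32), array([564.1635  ,  47.952095], dtype=float32), np.float64(0.284417141279432), 142) end (array([0.15514685, 0.98789144], dtype=float32), array([554.57965,  -4.61415], dtype=float32), np.float64(3.7744429530721653), 20)
angle 75.24737
angle 81.074684
corner [560.8721    35.452744]
bar z 0.1790702884230823
((602.5839233398438, -45.66423797607422), (161.07852172851562, 40.295379638671875), 73.80908966064453)
```

```bash
cat >> m4.py <<'E'
x,y=axes(-14.75); print('---'); 
print('front offset',np.dot(a[1],x))
m=(h>.013)&(h<.017)&M; Q=P[m]*1000; b=Q[:,:2]@y; print('end y percentiles',np.percentile(b,[0,.3,1,2,5]))
bl=[]
for q in range(200,250):
    cc=M[:,q]&(h[:,q]>.0125)
    if cc.sum()>20: bl.append((P[cc,q][:,:2]*1000@y).min())
print('end per col',np.round(bl,1))
mf=P[m&(P[...,:2]@y*1000>np.min(b)+5)];
E
python3 m4.py | sed -n '/---/,$p'
```

```text
---
front offset 533.363337492
end y percentiles [117.21104665 117.48634226 118.53696129 119.73689992 123.95713276]
end per col [134.2 119.7 117.6 117.8 117.7 117.7 117.5 117.7 117.5 117.5 117.6 117.6
 117.5 117.4 117.4 117.4 117.5 117.4 117.4 117.2]
```

```bash
cat >> h.py <<'E'
def head():
    y=R.from_rotvec(telemetry.get_obs()['ee_rot']).as_matrix()[:,1]; return np.degrees(np.arctan2(y[1],y[0]))
O=np.array([545.7,-22.3]); X,Y=axes(-14.75)
def L2W(p): return (O+p[0]*X+p[1]*Y)/1000
def W2L(p): return np.array([(np.array(p)[:2]*1000-O)@X,(np.array(p)[:2]*1000-O)@Y])
E
python3 -c "
from h import *
hh=head(); print(hh, W2L(telemetry.get_obs()['eef_pos']))
plan([*L2W([-23.1,1]),.06],hh+1.44,25)"
```

```text
-16.02375831861994 [ 61.58426494 -26.11919188]
rows 7 delta_pos [ 0.093 -0.302  0.485] dr [-0.001  -0.0001 -0.0046]
```

>>> jog_arm(
  delta_pos=[
    [0.093, -0.302, 0.45],
    [0.093, -0.302, 0.45],
    [0.093, -0.302, 0.45],
    [0.093, -0.302, 0.45],
    [0.093, -0.302, 0.45],
    [0.093, -0.302, 0.45],
    [0.093, -0.302, 0.45],
    [0, 0, 0],
    [0, 0, 0],
    [0, 0, 0],
  ],
  dr=[
    [-0.001, 0, -0.0046],
    [-0.001, 0, -0.0046],
    [-0.001, 0, -0.0046],
    [-0.001, 0, -0.0046],
    [-0.001, 0, -0.0046],
    [-0.001, 0, -0.0046],
    [-0.001, 0, -0.0046],
    [0, 0, 0],
    [0, 0, 0],
    [0, 0, 0],
  ],
  fingers=[0, 0, 0, 0, 0, 0, 0, 0, 0, 0],
)

```text
t: 5.78
eef_pos: [0.5274, -0.0168, 0.0732]
ee_rot: [2.48, 1.918, 0.007]
contact_force: [1.3, -0.4, -6.8]
width: 0.09
gripper_force: 99.7
```

Run:
```python
from h import *
o=telemetry.get_obs(); print(head(),W2L(o['eef_pos']),o['eef_pos'],R.from_rotvec(o['ee_rot']).as_matrix()[:,2])
C=cam('wrist'); im,d=optics.get_image('wrist'); P=cloud(C,d); np.savez('w3.npz',im=im,d=d,P=P,K=C[1],Rm=C[2],t=C[3]); cv2.imwrite('pics/w3.png',im)
h=P[...,2]; zb=o['eef_pos'][2]-.0157
M=(d>0)&(abs(h-zb)<.006); l=P[M]*1000; lx=(l[:,:2]-O)@X; ly=(l[:,:2]-O)@Y
M2=(abs(lx+23)<30); l,lx,ly=l[M2],lx[M2],ly[M2]
print(np.median(l[:,2]),cv2.minAreaRect(np.c_[lx,ly].astype(np.float32)))
# platform front edge at local y bins
lp=(P.reshape(-1,3)*1000); lx=(lp[:,:2]-O)@X; ly=(lp[:,:2]-O)@Y; m=(abs(lp[:,2]-15)<2.5)&(lx>-8)&(lx<62)&(ly>-30)&(ly<140)
for y0 in range(-5,135,10):
    s=m&(abs(ly-y0)<5); print(y0,s.sum(),np.percentile(lx[s],[1,99]).round(1) if s.sum()>10 else '')
print('end',np.percentile(ly[m&(lx>8)&(ly<60)],[.5,1,2]) )
plan([*L2W([-23.1,1]),.022],head(),12)
```

```text
-14.549437969038292 [-19.13202447   0.61297391] [ 0.52735452 -0.01683618  0.07321289] [ 0.00771595 -0.0022334  -0.99996774]
57.500999673950155 ((-19.84291648864746, 18.770401000976562), (40.2418327331543, 161.47349548339844), 0.13662457466125488)
-5 21 [41.4 59.2]
5 1067 [ 6.5 59.3]
15 1124 [ 6.5 59.2]
25 1142 [ 6.5 59.3]
35 1112 [ 6.3 59.1]
45 552 [ 6.3 29. ]
55 579 [ 6.1 29.1]
65 587 [ 6.1 28.9]
75 624 [ 6.  28.9]
85 653 [ 6.  29.1]
95 662 [ 6.1 29.1]
105 750 [ 0.9 28.9]
115 924 [ 0.1 29.1]
125 778 [-0.2 28.9]
end [0.20024423 0.48562227 1.06105664]
rows 5 delta_pos [ 0.003 -0.025  0.259] dr [ 0.0024  0.0001 -0.    ]
```

View pics/w3.png

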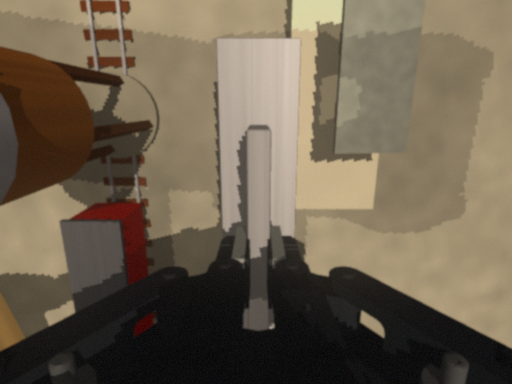

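>>> jog_arm(
  delta_pos=[
    [0, -0.05, 0.2],
    [0, -0.05, 0.3],
    [0, 0, 0.3],
    [0, 0, 0.25],
    [0, 0, 0.15],
    [0, 0, 0.07],
    [0, 0, 0.04],
    [0, 0, 0],
    [0, 0, 0],
  ],
  dr=[
    [0.005, 0, 0],
    [0.005, 0, 0],
    [0, 0, 0],
    [0, 0, 0],
    [0, 0, 0],
    [0, 0, 0],
    [0, 0, 0],
    [0, 0, 0],
    [0, 0, 0],
  ],
  fingers=[0, 0, 0, 0, 0, 0, 0, 0, 0],
)

```text
t: 6.58
eef_pos: [0.5208, -0.0156, 0.0208]
ee_rot: [-2.481, -1.919, 0.008]
contact_force: [-13.0, 0.6, 13.7]
width: 0.086
gripper_force: 102.7
```

```bash
cat > st.py <<'E'
from h import *
o=telemetry.get_obs(); f=np.array(o['contact_force']); print(o['t'],'loc',W2L(o['eef_pos']).round(2),'z',o['eef_pos'][2].round(4),'head',head().round(2),'Fl',(f[:2]@X).round(1),(f[:2]@Y).round(1),f[2].round(1),'w',o['width'],'g',o['gripper_force'])
E
python3 st.py
```

```text
6.5833 loc [-25.76   0.17] z 0.0208 head -14.56 Fl -12.7 -2.7 13.7 w 0.08649612210789602 g 102.66885280609131
```

>>> jog_arm(
  delta_pos=[
    [0, 0, -0.03],
    [0, 0, 0],
    [0, 0, 0],
    [0, 0, 0],
    [0, 0, 0],
  ],
  dr=[
    [0, 0, 0],
    [0, 0, 0],
    [0, 0, 0],
    [0, 0, 0],
    [0, 0, 0],
  ],
  fingers=[0.1, 0.14, 0.18, 0.22, 0.22],
)

```text
t: 7.0
eef_pos: [0.5234, -0.0161, 0.0215]
ee_rot: [-2.485, -1.921, 0.0]
contact_force: [0.5, 0.8, 0.0]
width: 0.22
gripper_force: 0.0
```

```bash
python3 st.py
cat > bar.py <<'E'
from h import *
import sys
o=telemetry.get_obs(); im,d=(None,None); C=cam('wrist'); im,d=optics.get_image('wrist'); P=cloud(C,d); np.savez(sys.argv[1]+'.npz',im=im,d=d,P=P,K=C[1],Rm=C[2],t=C[3]); cv2.imwrite('pics/'+sys.argv[1]+'.png',im)
lp=P.reshape(-1,3)*1000; dz=lp[:,2]; lx=(lp[:,:2]-O)@X; ly=(lp[:,:2]-O)@Y; v=(d.ravel()>0)
m=v&(dz>3.5)&(dz<9)&(lx>-60)&(lx<-2)&(ly<110)&(ly>-105)
for y0 in range(-95,105,20):
    s=m&(abs(ly-y0)<8)
    if s.sum()>60: print(y0,'bar x',np.percentile(lx[s],[1.5,98.5]).round(1),'z',np.median(dz[s]).round(1),end=' ')
    s=v&(abs(dz-15)<2.5)&(abs(ly-y0)<8)&(lx>-6)&(lx<62)
    print(' plat x',np.percentile(lx[s],[1,99]).round(1) if s.sum()>60 else '')
rb=v&(dz>34)&(dz<45)&(lx>-45)&(lx<-5)&(ly>10)&(ly<70)
print('rib x',np.percentile(lx[rb],[3,97]) if rb.any() else '', 'bar ends',np.percentile(ly[m],[.2,99.8]))
E
python3 bar.py w4
```

```text
7.0 loc [-23.14   0.28] z 0.0215 head -14.6 Fl 0.3 0.9 0.0 w 0.21994907168079195 g 0.0
 plat x 
 plat x 
-55 bar x [-41.4  -6. ] z 5.2  plat x 
-35 bar x [-36.3 -11.1] z 5.2  plat x 
-15 bar x [-34.2 -13.2] z 5.2  plat x 
5 bar x [-44.5  -5.5] z 5.2  plat x [ 0.3 59.1]
25 bar x [-44.5  -5.4] z 5.2  plat x [ 0.1 59.3]
45 bar x [-44.4  -5.5] z 5.2  plat x [-0.1 33.6]
65 bar x [-44.4  -5.7] z 5.2  plat x [-0.2 29.5]
85 bar x [-44.4  -5.7] z 5.2  plat x [-0.2 30. ]
rib x [-35.84510592 -11.56564341] bar ends [-61.40728404  99.05963059]
```

>>> jog_arm(
  delta_pos=[
    [0.25, 0, 0],
    [0.25, 0, 0.05],
    [0, 0.06, 0.05],
    [0, 0.06, 0],
    [0, 0.03, 0],
    [0, 0.03, 0],
    [0, 0, 0],
    [0, 0, 0],
  ],
  dr=[
    [0, 0, 0],
    [0, 0, 0],
    [0, 0, 0],
    [0, 0, 0],
    [0, 0, 0],
    [0, 0, 0],
    [0, 0, 0],
    [0, 0, 0],
  ],
  fingers=[0.22, 0.22, 0.22, 0.22, 0.22, 0.22, 0.22, 0.22],
)

```text
t: 7.72
eef_pos: [0.5321, 0.003, 0.0161]
ee_rot: [-2.48, -1.917, 0.007]
contact_force: [-6.4, 3.9, 4.9]
width: 0.223
gripper_force: 3.7
```

```bash
python3 st.py; python3 bar.py w5
```

```text
7.7167 loc [-19.6   20.97] z 0.0161 head -14.6 Fl -7.2 2.2 4.9 w 0.22310345183368643 g 3.718508630990982
 plat x 
 plat x 
 plat x 
-35 bar x [-37.4  -5.2] z 5.2  plat x 
-15 bar x [-32.6  -7.9] z 5.3  plat x 
5 bar x [-19.5 -10. ] z 5.2  plat x [11.6 59.5]
25 bar x [-44.3  -5.7] z 5.3  plat x [ 0.6 59.1]
45 bar x [-44.3  -5.3] z 5.4  plat x [-0.1 32.6]
65 bar x [-44.2  -5.6] z 5.3  plat x [-0.1 29.5]
85 bar x [-44.2  -5.6] z 5.4  plat x [-0.1 30. ]
rib x [-39.53621074  -8.57694919] bar ends [-36.79227626  98.80210502]
```

View pics/w5.png

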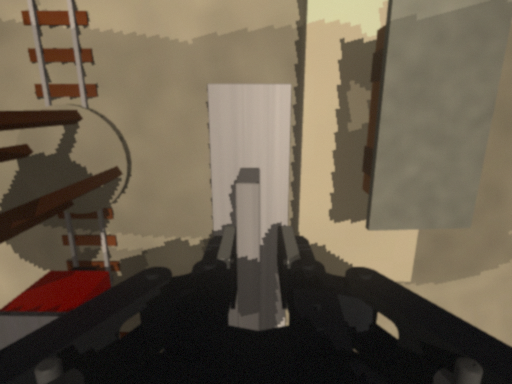

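>>> jog_arm(
  delta_pos=[
    [0, -0.05, -0.15],
    [0, -0.08, 0],
    [0, 0, 0],
    [0, 0, 0],
    [0, 0, 0],
    [0, 0, 0],
    [0, 0, 0],
  ],
  dr=[
    [0, 0, 0.003],
    [0, 0, 0],
    [0, 0, 0],
    [0, 0, 0],
    [0, 0, 0],
    [0, 0, 0],
    [0, 0, 0],
  ],
  fingers=[0.22, 0.22, 0.15, 0.1, 0.05, 0, 0],
  squeeze=30,
)

```text
t: 8.35
eef_pos: [0.5282, 0.0032, 0.023]
ee_rot: [-2.485, -1.916, 0.006]
contact_force: [-7.0, 1.8, 7.0]
width: 0.108
gripper_force: 29.5
```

```bash
python3 st.py
```

```text
8.35 loc [-23.45  20.19] z 0.023 head -14.72 Fl -7.3 -0.0 7.0 w 0.10783873920938493 g 29.50057625770569
```

>>> jog_arm(
  delta_pos=[
    [0, 0, -0.04],
    [0, 0.03, 0],
    [0, 0.03, 0],
    [0, 0.02, 0],
    [0, 0, 0],
    [0, 0, 0],
  ],
  dr=[
    [0, 0, 0],
    [0, 0, 0],
    [0, 0, 0],
    [0, 0, 0],
    [0, 0, 0],
    [0, 0, 0],
  ],
  fingers=[0, 0, 0, 0, 0, 0],
)

```text
t: 8.85
eef_pos: [0.5321, 0.0022, 0.0239]
ee_rot: [-2.486, -1.917, 0.003]
contact_force: [-0.5, 0.5, -8.0]
width: 0.108
gripper_force: 29.2
```

```bash
python3 st.py;python3 bar.py w6
```

```text
8.85 loc [-19.37  20.27] z 0.0239 head -14.73 Fl -0.6 0.4 -8.0 w 0.10836655335817243 g 29.188987612724304
 plat x 
 plat x 
 plat x 
-35 bar x [-30.7  -9.5] z 6.0  plat x 
 plat x 
 plat x [ 4.7 59.3]
25 bar x [-39.8  -2.3] z 6.3  plat x [ 0.3 59.2]
45 bar x [-39.8  -2.3] z 6.4  plat x [-0.1 31.9]
65 bar x [-39.6  -2.6] z 6.5  plat x [-0.1 29.5]
85 bar x [-39.6  -2.6] z 6.6  plat x [-0.1 30. ]
rib x [-34.60341526  -9.52329514] bar ends [-42.96319533  98.99532177]
```

>>> jog_arm(
  delta_pos=[
    [0, 0.02, 0],
    [0, 0.02, 0],
    [0, 0, 0.02],
    [0, 0, 0.02],
    [0, 0, 0],
    [0, 0, 0],
  ],
  dr=[
    [0, 0, 0],
    [0, 0, 0],
    [0, 0, 0],
    [0, 0, 0],
    [0, 0, 0],
    [0, 0, 0],
  ],
  fingers=[0, 0, 0, 0, 0, 0],
)

```text
t: 9.4
eef_pos: [0.5324, 0.0024, 0.0231]
ee_rot: [-2.483, -1.916, 0.007]
contact_force: [-8.3, 1.9, 1.9]
width: 0.105
gripper_force: 30.7
```

```bash
python3 st.py;python3 bar.py w7
```

```text
9.4 loc [-19.2   20.49] z 0.0231 head -14.7 Fl -8.5 -0.3 1.9 w 0.10532327039261569 g 30.676389634609222
 plat x 
 plat x 
 plat x 
-35 bar x [-30.6  -9.2] z 5.5  plat x 
 plat x 
 plat x [ 5.1 59.2]
25 bar x [-39.7  -2.3] z 5.4  plat x [ 0.3 59.1]
45 bar x [-39.7  -2.4] z 5.4  plat x [-0.1 31.8]
65 bar x [-39.5  -2.5] z 5.4  plat x [-0.1 29.4]
85 bar x [-39.5  -2.6] z 5.5  plat x [-0.  29.9]
rib x [-34.32270716  -9.37686529] bar ends [-42.4635037   99.25815213]
```

>>> jog_arm(
  delta_pos=[
    [0, 0, 0],
    [0, -0.03, 0],
    [0, 0, 0],
    [0, 0, -0.3],
    [0, 0, -0.8],
    [0, 0, -0.9],
    [0, 0, -0.9],
    [0, 0, -0.9],
    [0, 0, -0.4],
    [0, 0, 0],
  ],
  dr=[
    [0, 0, 0],
    [0, 0, 0],
    [0, 0, 0],
    [0, 0, 0],
    [0, 0, 0],
    [0, 0, 0],
    [0, 0, 0],
    [0, 0, 0],
    [0, 0, 0],
    [0, 0, 0],
  ],
  fingers=[0.12, 0.2, 0.25, 0.25, 0.25, 0.5, 0.5, 0.5, 0.5, 0.5],
)

```text
t: 10.28
eef_pos: [0.5374, 0.0011, 0.1985]
ee_rot: [2.481, 1.913, 0.011]
contact_force: [-0.3, 0.1, 0.8]
width: 0.5
gripper_force: 0.0
```

```bash
python3 st.py;python3 bar.py w8
python3 - <<'E'
from h import *
C=cam('top'); z=np.load('top0.npz'); P=cloud(C,z['d']); 
s=np.zeros((384,512),bool); s[190:245,320:378]=1
h=P[...,2]
for a,b in((.08,.12),(.045,.12)):
    Q=P[s&(h>a)&(h<b)]*1000; print(cv2.minAreaRect(Q[:,:2].astype(np.float32)),len(Q))
for nm,c in dict(silo=[610,-214],bunker=[477,-187],shed=[405,-320],tower=[459,70]).items(): print(nm,W2L(np.array(c)/1000).round(0))
plan([.39,-.30,.24],-35.4)
E
```

```text
10.2833 loc [-14.01  20.49] z 0.1985 head -14.72 Fl -0.3 0.0 0.8 w 0.4995620980286428 g 0.0
-95 bar x [-39.5  -2.1] z 5.1  plat x 
-75 bar x [-39.2  -2.2] z 5.2  plat x 
-55 bar x [-40.   -2.3] z 5.3  plat x 
-35 bar x [-39.6  -2.5] z 5.3  plat x 
-15 bar x [-39.2  -2.6] z 5.3  plat x 
5 bar x [-40.   -2.8] z 5.4  plat x [ 0.1 59.3]
25 bar x [-39.6  -2.9] z 5.3  plat x [-0.1 59.3]
45 bar x [-39.3  -2.1] z 5.2  plat x [ 0.5 55.5]
65 bar x [-39.8  -2.2] z 5.3  plat x [ 0.5 24.8]
85 bar x [-39.3  -2.4] z 5.3  plat x [ 0.3 25. ]
rib x [-25.02714252 -15.26116099] bar ends [-100.56478789   98.62016368]
((411.8308410644531, -308.96685791015625), (79.50796508789062, 15.846404075622559), 54.7536735534668) 121
((406.20684814453125, -316.1947326660156), (100.80545043945312, 70.06172180175781), 54.63869094848633) 715
silo [ 111. -169.]
bunker [ -25. -177.]
shed [ -60. -324.]
tower [-107.   67.]
rows 12 delta_pos [-0.701 -0.019 -0.093] dr [ 0.0007 -0.0001  0.0383]
```

>>> jog_arm(
  delta_pos=[
    [-0.7, -0.02, -0.09],
    [-0.7, -0.02, -0.09],
    [-0.7, -0.02, -0.09],
    [-0.7, -0.02, -0.09],
    [-0.7, -0.02, -0.09],
    [-0.7, -0.02, -0.09],
  ],
  dr=[
    [0, 0, 0.038],
    [0, 0, 0.038],
    [0, 0, 0.038],
    [0, 0, 0.038],
    [0, 0, 0.038],
    [0, 0, 0.038],
  ],
  fingers=[0.5, 0.5, 0.5, 0.5, 0.5, 0.5],
)

```text
t: 10.83
eef_pos: [0.4729, -0.156, 0.2116]
ee_rot: [-2.648, -1.685, 0.004]
contact_force: [0.0, -0.3, 0.1]
width: 0.5
gripper_force: 0.0
```

>>> jog_arm(
  delta_pos=[
    [-0.7, -0.02, -0.09],
    [-0.7, -0.02, -0.09],
    [-0.7, -0.02, -0.09],
    [-0.7, -0.02, -0.09],
    [-0.7, -0.02, -0.09],
    [-0.7, -0.02, -0.09],
    [0, 0, 0],
    [0, 0, 0],
  ],
  dr=[
    [0, 0, 0.038],
    [0, 0, 0.038],
    [0, 0, 0.038],
    [0, 0, 0.038],
    [0, 0, 0.038],
    [0, 0, 0.038],
    [0, 0, 0],
    [0, 0, 0],
  ],
  fingers=[0.5, 0.5, 0.5, 0.5, 0.5, 0.5, 0.5, 0.5],
)

```text
t: 11.5
eef_pos: [0.3871, -0.2997, 0.2335]
ee_rot: [-2.789, -1.44, 0.003]
contact_force: [-0.6, 0.0, 0.6]
width: 0.502
gripper_force: 0.0
```

Run:
```python
from h import *
o=telemetry.get_obs(); print(o['t'],o['eef_pos'],o['ee_rot'],head())
C=cam('wrist'); im,d=optics.get_image('wrist'); P=cloud(C,d); cv2.imwrite('pics/w9.png',im); h=P[...,2]; np.savez('w9.npz',im=im,d=d,P=P)
near=(d>0)&(np.hypot(P[...,0]-.407,P[...,1]+.317)<.075)
for a,b in((.096,.106),(.044,.12)):
    n,l,s,c=cv2.connectedComponentsWithStats((near&(h>a)&(h<b)).astype(np.uint8)); k=1+np.argmax(s[1:,4]); Q=P[l==k]*1000; print(cv2.minAreaRect(Q[:,:2].astype(np.float32)),s[k],np.median(Q[:,2]))
```

```text
11.5 [ 0.38708109 -0.29970281  0.2334521 ] [-2.78907814 -1.43985298  0.00295654] -35.39022749854285
((404.1504821777344, -315.8702392578125), (61.729209899902344, 14.565591812133789), 54.766387939453125) [ 277  152   17   65 1028] 99.26449956208567
((404.1667175292969, -316.0461120605469), (100.48766326904297, 69.91373443603516), 54.858131408691406) [ 249  127   67   99 6018] 63.19316654433131
```

View pics/w9.png

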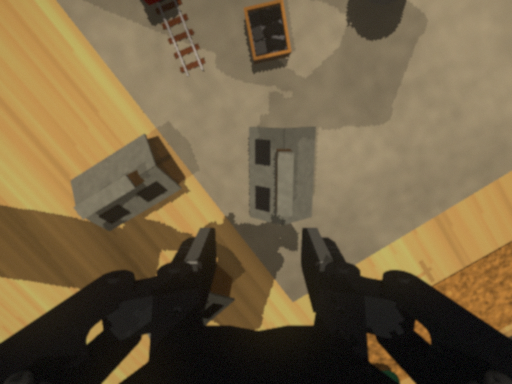

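The wrist view shows the shed at (282,172) with its skylights on the left (local −x), the bunker at (268,30) and a decoy at (125,180).

```bash
python3 -c "
from h import *
plan([.4042,-.316,.12],-35.15,20); plan([.4042,-.316,.08],-35.15,200)"
```

```text
rows 6 delta_pos [-0.019  0.099  0.472] dr [-0.0008  0.     -0.0005]
rows 1 delta_pos [-0.11   0.601  3.831] dr [-0.0046  0.0001 -0.0032]
```

>>> jog_arm(
  delta_pos=[
    [-0.019, 0.1, 0.47],
    [-0.019, 0.1, 0.47],
    [-0.019, 0.1, 0.47],
    [-0.019, 0.1, 0.47],
    [-0.019, 0.1, 0.47],
    [-0.019, 0.1, 0.47],
    [0, 0, 0.4],
    [0, 0, 0.35],
    [0, 0, 0.2],
    [0, 0, 0],
  ],
  dr=[
    [0, 0, 0],
    [0, 0, 0],
    [0, 0, 0],
    [0, 0, 0],
    [0, 0, 0],
    [0, 0, -0.003],
    [0, 0, 0],
    [0, 0, 0],
    [0, 0, 0],
    [0, 0, 0],
  ],
  fingers=[0.5, 0.5, 0.5, 0.5, 0.5, 0.45, 0.4, 0.4, 0.4, 0.4],
)

```text
t: 12.38
eef_pos: [0.4039, -0.3142, 0.0809]
ee_rot: [-2.781, -1.447, 0.004]
contact_force: [1.0, 0.4, -0.1]
width: 0.402
gripper_force: 0.0
```

```bash
python3 -c "
from h import *
o=telemetry.get_obs(); print(o['eef_pos'],o['contact_force']); plan([.4042,-.316,.08],-35.15,200)"
```

```text
[ 0.40385591 -0.31417425  0.08092664] [ 0.96556889  0.4436069  -0.07242452]
rows 1 delta_pos [-0.032  0.033  0.023] dr [-0.0088 -0.0009  0.0028]
```

Grip and lift.

>>> jog_arm(
  delta_pos=[
    [-0.03, 0.03, 0],
    [0, 0, 0],
    [0, 0, 0],
    [0, 0, 0],
    [0, 0, 0],
    [0, 0, 0],
    [0, 0, 0],
    [0, 0, 0],
  ],
  dr=[
    [-0.008, 0, 0.003],
    [0, 0, 0],
    [0, 0, 0],
    [0, 0, 0],
    [0, 0, 0],
    [0, 0, 0],
    [0, 0, 0],
    [0, 0, 0],
  ],
  fingers=[0.3, 0.2, 0.1, 0, 0, 0, 0, 0],
  squeeze=40,
)

```text
t: 13.05
eef_pos: [0.4051, -0.3185, 0.0843]
ee_rot: [2.785, 1.442, 0.002]
contact_force: [-1.6, 1.6, 5.7]
width: 0.155
gripper_force: 40.5
```

>>> jog_arm(
  delta_pos=[
    [0, 0, -0.3],
    [0, 0, -0.7],
    [0, 0, -0.7],
    [0, 0, -0.7],
    [0, 0, -0.5],
    [0, 0, 0],
    [0, 0, 0],
  ],
  dr=[
    [0, 0, 0],
    [0, 0, 0],
    [0, 0, 0],
    [0, 0, 0],
    [0, 0, 0],
    [0, 0, 0],
    [0, 0, 0],
  ],
  fingers=[0, 0, 0, 0, 0, 0, 0],
)

```text
t: 13.63
eef_pos: [0.4049, -0.3184, 0.2001]
ee_rot: [2.784, 1.441, 0.002]
contact_force: [-1.2, 0.6, -3.7]
width: 0.154
gripper_force: 39.7
```

```bash
python3 st.py; python3 -c "
from h import *
plan([*L2W([33.5,-70]),.19],-14.55,28)"
```

```text
13.6333 loc [ -60.79 -322.22] z 0.2001 head -35.25 Fl -1.4 0.2 -3.7 w 0.15437860021677077 g 39.73201006650925
rows 10 delta_pos [0.668 0.109 0.025] dr [ 0.0008  0.0004 -0.046 ]
```

>>> jog_arm(
  delta_pos=[
    [0.4, 0.06, 0],
    [0.67, 0.11, 0.02],
    [0.67, 0.11, 0.02],
    [0.67, 0.11, 0.02],
    [0.67, 0.11, 0.02],
    [0.67, 0.11, 0.02],
  ],
  dr=[
    [0, 0, -0.046],
    [0, 0, -0.046],
    [0, 0, -0.046],
    [0, 0, -0.046],
    [0, 0, -0.046],
    [0, 0, -0.046],
  ],
  fingers=[0, 0, 0, 0, 0, 0],
)

```text
t: 14.13
eef_pos: [0.4992, -0.198, 0.1922]
ee_rot: [-2.616, -1.74, 0.002]
contact_force: [0.8, -1.3, -3.6]
width: 0.15
gripper_force: 39.8
```

>>> jog_arm(
  delta_pos=[
    [0.67, 0.11, 0.02],
    [0.67, 0.11, 0.02],
    [0.67, 0.11, 0.02],
    [0.6, 0.1, 0.02],
    [0.3, 0.06, 0.02],
    [0, 0, 0],
    [0, 0, 0],
    [0, 0, 0],
  ],
  dr=[
    [0, 0, -0.046],
    [0, 0, -0.046],
    [0, 0, -0.046],
    [0, 0, -0.046],
    [0, 0, 0],
    [0, 0, 0],
    [0, 0, 0],
    [0, 0, 0],
  ],
  fingers=[0, 0, 0, 0, 0, 0, 0, 0],
)

```text
t: 14.8
eef_pos: [0.5559, -0.0974, 0.19]
ee_rot: [2.484, 1.919, -0.002]
contact_force: [0.1, -0.6, -3.6]
width: 0.154
gripper_force: 39.6
```

```bash
python3 st.py
cat > shed.py <<'E'
from h import *
import sys
zt=float(sys.argv[2]) # shed base z mm
C=cam('wrist'); im,d=optics.get_image('wrist'); P=cloud(C,d); cv2.imwrite('pics/'+sys.argv[1]+'.png',im); np.savez(sys.argv[1]+'.npz',im=im,d=d,P=P)
lp=P.reshape(-1,3)*1000; dz=lp[:,2]-zt; l=np.c_[(lp[:,:2]-O)@X,(lp[:,:2]-O)@Y]; v=(d.ravel()>0)
m=v&(dz>43)&(dz<82)&(abs(l[:,0]-30)<50)&(abs(l[:,1]+70)<65); q=l[m]; print('body',m.sum(),cv2.minAreaRect(q.astype(np.float32)))
for y0 in range(-125,-10,10):
    s=m&(abs(l[:,1]-y0)<4); 
    if s.sum()>40: print(y0,np.percentile(l[s,0],[1,99]).round(1),end='; ')
print('\nyends',[ (x0,np.percentile(l[m&(abs(l[:,0]-x0)<4),1],[1,99]).round(1)) for x0 in (0,10,50,60) if (m&(abs(l[:,0]-x0)<4)).sum()>40])
k=v&(dz>94)&(dz<106)&(abs(l[:,0]-30)<25)&(abs(l[:,1]+70)<40); print('vent',cv2.minAreaRect(l[k].astype(np.float32)) if k.sum()>50 else '', np.median(dz[k]))
E
python3 shed.py w10 106
```

```text
14.8 loc [ 28.95 -70.01] z 0.19 head -14.61 Fl 0.3 -0.6 -3.6 w 0.15356843390740557 g 39.62011009454727
body 10107 ((27.93110466003418, -67.60060119628906), (70.14305877685547, 99.47601318359375), 0.07742194831371307)
-95 [-6.8 62.6]; -85 [-6.5 62.8]; -75 [-6.5 62.8]; -65 [-6.4 62.3]; -55 [-6.5 62.2]; -45 [-6.3 61.9]; -35 [-6.  61.8]; -25 [-6.1 61.9]; -15 [-5.9 61.5]; 
yends [(0, array([-92. , -18.3])), (10, array([-74.1, -18.2])), (50, array([-76. , -18.1])), (60, array([-95.4, -18.3]))]
vent ((30.0625, -67.44145202636719), (37.92941665649414, 63.530662536621094), 19.980199813842773) 99.15575905383412
```

View pics/w10.png

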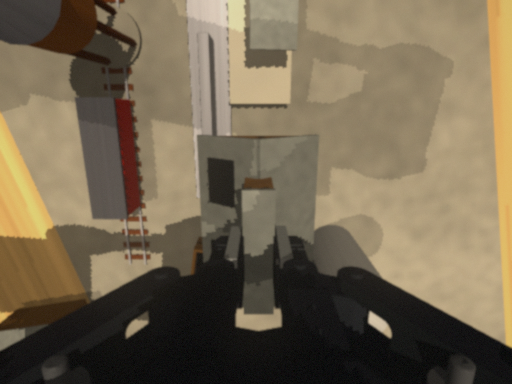

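>>> jog_arm(
  delta_pos=[
    [-0.05, 0.13, 0.1],
    [0, 0, 0.4],
    [0, 0, 0.5],
    [0, 0, 0.5],
    [0, 0, 0.4],
    [0, 0, 0.3],
    [0, 0, 0.2],
    [0, 0, 0.1],
    [0, 0, 0],
    [0, 0, 0],
  ],
  dr=[
    [0, 0, 0],
    [0, 0, 0],
    [0, 0, 0],
    [0, 0, 0],
    [0, 0, 0],
    [0, 0, 0],
    [0, 0, 0],
    [0, 0, 0],
    [0, 0, 0],
    [0, 0, 0],
  ],
  fingers=[0, 0, 0, 0, 0, 0, 0, 0, 0, 0],
)

```text
t: 15.68
eef_pos: [0.5621, -0.1005, 0.0918]
ee_rot: [2.481, 1.919, 0.002]
contact_force: [0.2, 0.2, -2.2]
width: 0.158
gripper_force: 39.6
```

```bash
python3 st.py; python3 shed.py w11 3
```

```text
15.6833 loc [ 35.82 -71.45] z 0.0918 head -14.56 Fl 0.2 0.2 -2.2 w 0.1580554058222868 g 39.646959006786346
body 10043 ((35.02391052246094, -69.53724670410156), (70.24371337890625, 100.40283966064453), 0.34270039200782776)
-95 [ 0.2 69.6]; -85 [ 0.2 69.6]; -75 [ 0.6 69.5]; -65 [ 0.6 69.2]; -55 [ 0.4 69.2]; -45 [ 0.6 69.1]; -35 [ 0.8 68.7]; -25 [ 0.6 68.7]; 
yends [(0, array([-97.5, -20. ])), (10, array([-84.3, -19.8])), (50, array([-73.4, -19.5])), (60, array([-83.2, -19.6]))]
vent ((33.297027587890625, -68.66162872314453), (63.04487609863281, 37.79511642456055), 70.22989654541016) 103.8768795995226
```

>>> jog_arm(
  delta_pos=[
    [0, -0.04, 0.08],
    [0, -0.03, 0.08],
    [0, 0, 0.02],
    [0, 0, 0],
    [0, 0, 0],
    [0, 0, 0],
  ],
  dr=[
    [0, 0, 0],
    [0, 0, 0.003],
    [0, 0, 0],
    [0, 0, 0],
    [0, 0, 0],
    [0, 0, 0],
  ],
  fingers=[0, 0, 0, 0, 0, 0],
)

```text
t: 16.23
eef_pos: [0.5589, -0.0995, 0.0843]
ee_rot: [2.483, 1.917, 0.001]
contact_force: [-1.5, -0.1, 0.8]
width: 0.155
gripper_force: 40.2
```

```bash
python3 st.py; python3 shed.py w12 0|head -2
```

```text
16.2333 loc [ 32.46 -71.3 ] z 0.0843 head -14.67 Fl -1.4 -0.5 0.8 w 0.1549222631556041 g 40.22800952196121
body 10109 ((31.55784797668457, -69.26214599609375), (70.26231384277344, 100.25309753417969), 0.08655628561973572)
-95 [-3.2 66.1]; -85 [-3.3 66.1]; -75 [-2.9 66.2]; -65 [-2.8 65.8]; -55 [-3.  65.8]; -45 [-2.7 65.7]; -35 [-2.6 65.5]; -25 [-2.7 65.5];
```

>>> jog_arm(
  delta_pos=[
    [0, -0.02, 0],
    [0, -0.02, 0],
    [0, 0, 0],
    [0, 0, 0],
  ],
  dr=[
    [0, 0, 0],
    [0, 0, 0],
    [0, 0, 0],
    [0, 0, 0],
  ],
  fingers=[0, 0, 0, 0],
)

```text
t: 16.62
eef_pos: [0.5577, -0.0992, 0.0841]
ee_rot: [2.483, 1.916, 0.002]
contact_force: [-0.1, -0.7, -0.9]
width: 0.155
gripper_force: 39.7
```

```bash
python3 st.py; python3 shed.py w13 0|head -2
```

```text
16.6167 loc [ 31.21 -71.31] z 0.0841 head -14.69 Fl 0.1 -0.7 -0.9 w 0.15462695316212388 g 39.7431680560112
body 10116 ((30.468318939208984, -69.27934265136719), (70.17517852783203, 100.26777648925781), 0.024709081277251244)
-95 [-4.4 65.3]; -85 [-4. 65.]; -75 [-4.  64.9]; -65 [-4. 65.]; -55 [-3.8 64.8]; -45 [-3.8 64.7]; -35 [-3.6 64.4]; -25 [-3.5 64.4];
```

>>> jog_arm(
  delta_pos=[
    [0, -0.015, 0],
    [0, -0.01, 0],
    [0, 0, 0],
    [0, 0, 0],
  ],
  dr=[
    [0, 0, 0],
    [0, 0, 0],
    [0, 0, 0],
    [0, 0, 0],
  ],
  fingers=[0, 0, 0, 0],
)

```text
t: 17.0
eef_pos: [0.5569, -0.099, 0.0842]
ee_rot: [2.483, 1.916, 0.002]
contact_force: [3.6, -1.1, -0.7]
width: 0.154
gripper_force: 39.7
```

```bash
python3 st.py; python3 shed.py w14 0|head -2
```

```text
17.0 loc [ 30.32 -71.28] z 0.0842 head -14.68 Fl 3.8 -0.1 -0.7 w 0.15422947590172215 g 39.6532367169857
body 10117 ((29.81036376953125, -69.38139343261719), (70.2841567993164, 100.63998413085938), 0.25576621294021606)
-95 [-5.1 64.6]; -85 [-4.9 64.5]; -75 [-5.  64.1]; -65 [-4.6 64. ]; -55 [-4.6 64.2]; -45 [-4.6 63.9]; -35 [-4.2 63.8]; -25 [-4.3 63.8];
```

>>> jog_arm(
  delta_pos=[
    [0, 0, 0.01],
    [0, 0, 0],
    [0, 0, 0],
    [0, 0, 0],
    [0, 0, 0],
    [0, 0.01, -0.3],
    [0, 0, -0.6],
    [0, 0, -0.8],
    [0, 0, -0.8],
    [0, 0, 0],
  ],
  dr=[
    [0, 0, 0],
    [0, 0, 0],
    [0, 0, 0],
    [0, 0, 0],
    [0, 0, 0],
    [0, 0, 0],
    [0, 0, 0],
    [0, 0, 0],
    [0, 0, 0],
    [0, 0, 0],
  ],
  fingers=[0.1, 0.17, 0.2, 0.25, 0.35, 0.4, 0.4, 0.4, 0.4, 0.4],
)

```text
t: 17.88
eef_pos: [0.5604, -0.1, 0.192]
ee_rot: [2.475, 1.91, 0.011]
contact_force: [1.5, -0.7, 1.2]
width: 0.398
gripper_force: 0.0
```

```bash
python3 st.py; python3 shed.py w15 0; python3 bar.py w15b; python3 -c "
from h import *
plan([*L2W([-20,-5]),.15],-14.75,28)"
```

```text
17.8833 loc [ 33.96 -71.43] z 0.192 head -14.66 Fl 1.6 -0.3 1.2 w 0.3977812853117655 g 0.0
body 6433 ((29.854829788208008, -69.60554504394531), (69.990234375, 100.61009979248047), 0.026334762573242188)
-115 [-4.2 63.9]; -105 [-4.7 64.6]; -95 [-4.6 64.5]; -85 [-4.2 64.2]; -75 [-4.8 63.8]; -65 [-4.5 64.6]; -55 [-4.2 64.3]; -45 [-4.7 63.9]; -35 [-4.3 63.8]; -25 [-4.7 64.3]; 
yends [(0, array([-117.4,  -20.4])), (10, array([-118.1,  -20.1])), (50, array([-118.3,  -20. ])), (60, array([-118.1,  -20.4]))]
vent ((29.732757568359375, -69.18910217285156), (14.282695770263672, 61.912410736083984), 0.15266568958759308) 99.25050137756085
-95 bar x [-39.6 -11.2] z 5.3  plat x 
-75 bar x [-39.5 -10.8] z 5.4  plat x 
-55 bar x [-39.9 -10.8] z 5.2  plat x 
-35 bar x [-39.7 -11.1] z 5.4  plat x 
-15 bar x [-39.8  -2.2] z 5.3  plat x 
5 bar x [-39.7  -2.6] z 5.4  plat x [ 0.2 59.2]
25 bar x [-39.8  -2.2] z 5.4  plat x [ 0.7 59. ]
45 bar x [-39.8  -2.4] z 5.4  plat x [ 0.4 59.3]
65 bar x [-39.6  -2.7] z 5.3  plat x [-0.1 19.6]
85 bar x [-39.5  -2.4] z 5.3  plat x [ 0.5 18.9]
rib x [-24.72085034 -15.19936855] bar ends [-99.99228288  91.90658337]
rows 4 delta_pos [ 0.414 -0.32   0.223] dr [0.0025 0.0009 0.0004]
```

View pics/w15.png

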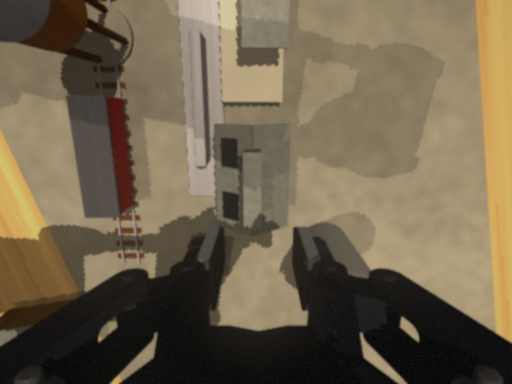

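The shed is at (250,175), with its door wall along the bar. The platform end is at (250,103), about 25 mm from the shed. The straightedge is flush with both, and the gripper is clear of everything.

```bash
python3 -c "
from h import *
print(r.job_done())"
```

```text
the job is handed in; nothing more can be done
None
```

I handed the job in at about 18 s: by the wrist camera, the straightedge lies flush (to the measurement, a few tenths of a mm) along the platform edge with about half sticking out. The shed stands about 25 mm past the square end with its door wall against it. I didn't re-measure the wagon, tower, silo or bunker, but the arm kept clear of them.

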